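# Tick off the budgies' morning round

### The arm

A 6-joint arm with a two-finger parallel gripper is mounted at the origin on the work surface. World frame = base frame: x ahead of the robot, y to its left, z up, the work surface at z = 0. Lengths are in m, angles in rad, forces in N, time in s.
With the tool pointing down it reaches from about 0.35 to 0.975 m from the base axis. Payload 4.9 kg.
Tool frame: the origin (TCP) lies midway between the tips of the shut fingers; the grasp point (between the pads) lies ctrl.grip_depth behind it (ctrl.grip_depth is the distance from the TCP to the grasp point, in m); y points along the fingers, z is the direction in which the jaws open and shut, and the axes are right-handed (so a half turn about y gives the same grasp; the last joint's range is limited). The gripper opens to 85 mm and grips with 20 to 120 N. Pads are 22 mm wide; open, the fingers measure 114 mm over their backs; the gripper's body (76 mm by 85 mm) begins 54 mm behind the grasp point. The pads swing forward as they close: fully open they stand 13 mm farther back than shut.
Start: joints at [-1.432, 0.053, 1.613, -0, 1.476, -0.119], TCP at [0.159, -0.604, 0.231] pointing down, gripper open.
Joint ranges: [-3.01, 3.01], [-1.01, 2.22], [0.06, 2.58], [-1.02, 4.17], [0.09, 2.62], [-3.14, 3.14]. Speed limits (rad/s): [2.57, 2.57, 3.14, 3.14, 3.14, 3.14].

### API

Orientations are given as a rotation vector (axis times angle).
In Python, from station import ctrl gives the robot as it stands.
- The arm moves only by the tool jog_arm, never from a script. Its argument "moves" is a list of rows, each a list of 6 numbers: the shift along the tool's x, y, z in mm, then the turn, a rotation vector about the tool's x, y, z in rad. In form: [[x, y, z, wx, wy, wz], ...]. A call has 1 to 12 rows; each row shifts and turns the commanded pose from where the row before left it, along the tool's axes as they then stand; what a row does not reach is not made up. A row lasts 1/10 s, in which the tool goes at most 50 mm and 8.59 degrees, less where a joint would pass 70% of its speed; a pose out of reach is approached as far as the arm can. A call is refused whole if a number of a shift passes 50 or a number of a turn 0.15, either way. A call with a gripper value outside its range is refused whole. "grip" is the finger opening in mm, from 0 to 85.4, set as the call begins (left out, the last holds). The fingers move at their own pace and stop on an object; "grip_force" is the grip in N (left out, the last holds). Time passes only in rows, so rows that do not move let the fingers close. It gives the time, the measured TCP pose, the force and the opening at its end, in the units of the state.
- ctrl.get_obs(): the state, without advancing time (a new reading comes with each control period).
- ctrl.get_image(name): name is "side" or "top" or "wrist"; returns the picture (400x640x3 uint8, red, green, blue); there is no depth.
- ctrl.camera_params(name): a dict with "fx", "fy", "cx", "cy" (pixels), "D" ([k1, k2, p1, p2, k3] as OpenCV has them; the pictures are not rectified), "pose" (4x4, takes a point from camera to world coordinates); the wrist camera has in their place "T_tool_cam" (4x4, takes a point from camera to tool coordinates, whose origin is the TCP and whose axes are the tool frame's). Camera axes: x right, y up, looking along -z (the intrinsics and any distortion apply to the point x, -y, -z); pixel columns grow to the right and rows downward; lengths in m; the calibration is good to about 2 mm. A picture is of the moment at which its call begins: read the wrist's pose just before it. camera_params takes no time and is no camera call.
- ctrl.finish_job(): hands the job in, once; it reports no verdict.
The state is a dict: "t": time; "q": joint angles; "dq": joint speeds; "effort": joint torques, N m; "tool_pos": TCP position; "tool_rot": TCP orientation; "contact_force": force on the tool from outside, world axes, zero at the start; "wrist_torque": the same for the moment, N m; "opening": finger opening in m.
Only numpy, scipy, OpenCV 4.12 (cv2) and the standard library are available. Lean on these libraries where they do the work, as an engineer would, in place of code of your own. Each camera call takes 0.05 s, during which the arm holds its last target. There are 200 camera calls.

### The job

Tick off the budgies' morning round on the stay-down tally buttons: with a fingertip lightly press the yellow button down (seed), then the blue one (water), then the green one on top of the drawers (greens), each right down so that it stays down. Leave the red evening button up, and do not pick up or shove any button. Leave the cup, ramekin, rattle, swing, seed jar and drawer latch where they are.

Things in the scene. Friction and masses are not known exactly. Their poses are not given: they have to be found in the camera images.
- button_yellow: loose white puck (the base) of the yellow tally button, 64 mm across and 26 mm high, 350 g, black rubber band at its foot; stands on the table; the three table buttons trade places from run to run. Origin: centre of its underside, z up.
- yellow_top (a point): centre of the flat top face of the yellow button's round head (36 mm across, 14 mm thick); 52 mm above the puck's underside while up (26 mm above the puck's own top). The head is sprung on its stem: it first gives 1 mm for each 0.45 N (up to 16 mm) and springs back on release; at about 2 N (some 4 to 5 mm) the stem below begins to slide down as well. Pressed 16 to 20 mm in all, with 3 to 5 N, the stem is fully down; let go, the head then stands 10 mm lower than before.
- cap_yellow (a joint): how far the yellow button's stem is pushed down, the head's give not counted: 0 = up, 0.010 m = fully down (hard stop). It slides straight down with about 2 N of friction, a little more if fast, has no spring, and stays where it is left; 6 mm or more counts as down.
- button_blue: loose white puck (the base) of the blue tally button, 64 mm across and 26 mm high, 350 g, black rubber band at its foot; stands on the table; the three table buttons trade places from run to run. Origin: centre of its underside, z up.
- blue_top (a point): centre of the flat top face of the blue button's round head (36 mm across, 14 mm thick); 52 mm above the puck's underside while up (26 mm above the puck's own top). The head is sprung on its stem: it first gives 1 mm for each 0.45 N (up to 16 mm) and springs back on release; at about 2 N (some 4 to 5 mm) the stem below begins to slide down as well. Pressed 16 to 20 mm in all, with 3 to 5 N, the stem is fully down; let go, the head then stands 10 mm lower than before.
- cap_blue (a joint): how far the blue button's stem is pushed down, the head's give not counted: 0 = up, 0.010 m = fully down (hard stop). It slides straight down with about 2 N of friction, a little more if fast, has no spring, and stays where it is left; 6 mm or more counts as down.
- button_red: loose white puck (the base) of the red tally button, 64 mm across and 26 mm high, 350 g, black rubber band at its foot; stands on the table; the evening button, to be left up. Origin: centre of its underside, z up.
- red_top (a point): centre of the flat top face of the red button's round head (36 mm across, 14 mm thick); 52 mm above the puck's underside while up (26 mm above the puck's own top). The head is sprung on its stem: it first gives 1 mm for each 0.45 N (up to 16 mm) and springs back on release; at about 2 N (some 4 to 5 mm) the stem below begins to slide down as well. Pressed 16 to 20 mm in all, with 3 to 5 N, the stem is fully down; let go, the head then stands 10 mm lower than before.
- cap_red (a joint): how far the red button's stem is pushed down, the head's give not counted: 0 = up, 0.010 m = fully down (hard stop). It slides straight down with about 2 N of friction, a little more if fast, has no spring, and stays where it is left; 6 mm or more counts as down.
- button_green: loose white puck (the base) of the green tally button, 64 mm across and 26 mm high, 350 g, black rubber band at its foot; stands on top of the drawers (its underside 160 mm above the table). Origin: centre of its underside, z up.
- green_top (a point): centre of the flat top face of the green button's round head (36 mm across, 14 mm thick); 52 mm above the puck's underside while up (26 mm above the puck's own top). The head is sprung on its stem: it first gives 1 mm for each 0.45 N (up to 16 mm) and springs back on release; at about 2 N (some 4 to 5 mm) the stem below begins to slide down as well. Pressed 16 to 20 mm in all, with 3 to 5 N, the stem is fully down; let go, the head then stands 10 mm lower than before.
- cap_green (a joint): how far the green button's stem is pushed down, the head's give not counted: 0 = up, 0.010 m = fully down (hard stop). It slides straight down with about 2 N of friction, a little more if fast, has no spring, and stays where it is left; 6 mm or more counts as down.
- drawers: two stacked white plastic drawers with blue fronts, one fixed unit 180 (x) x 220 (y) x 160 mm high, flat top; fronts and grips stand out to 106 mm from the centre on its -x side. Origin: centre of its underside.
- latch_knob (a point): small orange sliding latch on the front (-x) face of the drawers, 80 mm above the table, standing out to about 111 mm from the drawers' centre; slides easily along y; leave it as found.
- cup: loose stainless steel feeding cup, 80 mm across, 45 mm high; origin at the centre of its underside.
- ramekin: loose beige ceramic ramekin, 80 mm across, 42 mm high; origin at the centre of its underside.
- rattle: loose small orange plastic rattle, two 34 mm drums joined by a bar along x, 90 mm long, 29 mm high; origin at the centre of its underside.
- swing: loose bamboo swing lying flat, about 90 (x) x 155 (y) mm, 14 mm high; origin near its middle, on the table.
- jar: loose amber glass seed jar with a wooden cap, 72 mm across, 120 mm high; origin at the centre of its underside.
Not all that is in view belongs to the job. What is shaped like the button_blue but orange or purple is not meant.

How it is judged:
By the outcome, as a careful person would: the job done as asked, in the order asked, and still so for the second after the job is handed in, with the robot touching nothing.
It also fails if it takes over 54 s, if anything falls off the work surface, if the arm or the gripper's body presses on something with over 40 N, if the wrist force passes 120 N, or if a joint passes its speed limit or range.

## Working session

There is one attempt and no reset: what is moved stays moved. The work goes in short steps, Python scripts to look and compute and a tool call to move; the robot and the scene stay as the last step left them, time stands still between calls to the robot, and variables do not carry over. Pictures are saved under pics/ and viewed, about 8 in all and at most 12, crops included, and the job is handed in when it is done.

Besides the shell and the picture viewer there is one more tool, called after "Call:" as name(argument=value, ...), one argument or row to a line, values as JSON. jog_arm: Moves the arm, as the interface text tells. Its arguments: {"type":"object","properties":{"moves":{"type":"array","items":{"type":"array","items":{"type":"number"}}},"grip":{"type":"number"},"grip_force":{"type":"number"}},"required":["moves"]}

```bash
mkdir -p pics; ls; python3 - <<'E'
from station import ctrl
import cv2,numpy as np
o=ctrl.get_obs();print({k:np.round(v,3) for k,v in o.items()})
for n in ("top","side"):
    cv2.imwrite(f"pics/{n}0.png",ctrl.get_image(n)[:,:,::-1])
    p=ctrl.camera_params(n);print(n,p)
print(ctrl.camera_params("wrist"),ctrl.grip_depth)
E
```

```text
pics
{'t': np.float64(0.0), 'q': array([-1.432,  0.053,  1.614, -0.   ,  1.476, -0.119]), 'dq': array([ 0.   , -0.   ,  0.001, -0.001,  0.002,  0.001]), 'effort': array([-1.0000e-03, -3.9368e+01, -3.7018e+01, -0.0000e+00,  7.0000e-03,
       -0.0000e+00]), 'tool_pos': array([ 0.159, -0.604,  0.23 ]), 'tool_rot': array([-0.27 ,  2.086, -2.082]), 'contact_force': array([ 0.291, -1.72 , -0.462]), 'wrist_torque': array([ 0.011, -0.02 , -0.004]), 'opening': np.float64(0.086)}
top {'fx': 474.3356689700878, 'fy': 474.3356689700878, 'cx': 315.1557019291535, 'cy': 197.9066376202767, 'D': array([-0.11481411,  0.        ,  0.        ,  0.        ,  0.        ]), 'pose': array([[-0.00542264,  0.97509917, -0.22170297,  0.33537211],
       [-0.9999694 , -0.00653762, -0.00429562, -0.00463154],
       [-0.00563807,  0.22167289,  0.97510479,  1.237551  ],
       [ 0.        ,  0.        ,  0.        ,  1.        ]])}
side {'fx': 369.31734213205635, 'fy': 369.31734213205635, 'cx': 323.1373473202446, 'cy': 196.39830698923487, 'D': array([-0.00702348,  0.        ,  0.        ,  0.        ,  0.        ]), 'pose': array([[-0.9571029 ,  0.22203777, -0.1861539 ,  0.35384944],
       [-0.28918362, -0.6919222 ,  0.66152589,  0.66877588],
       [ 0.01807972,  0.686981  ,  0.72645043,  0.89222094],
       [ 0.        ,  0.        ,  0.        ,  1.        ]])}
{'fx': 276.60974806349174, 'fy': 276.60974806349174, 'cx': 321.2579598641762, 'cy': 193.1020481878141, 'D': array([-0.01510248,  0.        ,  0.        ,  0.        ,  0.        ]), 'T_tool_cam': array([[-1.56106508e-03, -9.58192897e-01, -2.86118742e-01,
        -7.35483530e-02],
       [ 1.31620154e-03,  2.86116874e-01, -9.58193823e-01,
        -1.41627807e-01],
       [ 9.99997915e-01, -1.87239285e-03,  8.14527909e-04,
         1.54369343e-05],
       [ 0.00000000e+00,  0.00000000e+00,  0.00000000e+00,
         1.00000000e+00]])} 0.0187
```

View pics/top0.png

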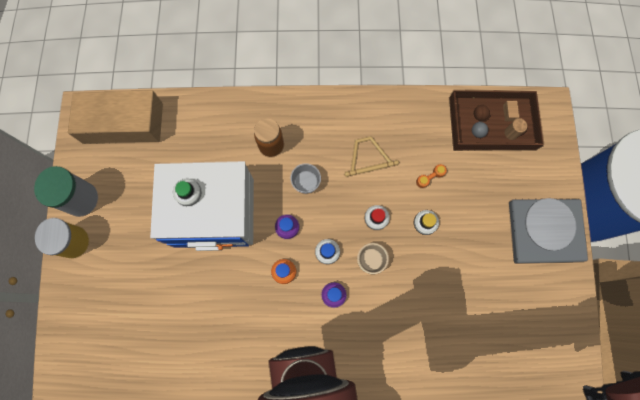

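View pics/side0.png

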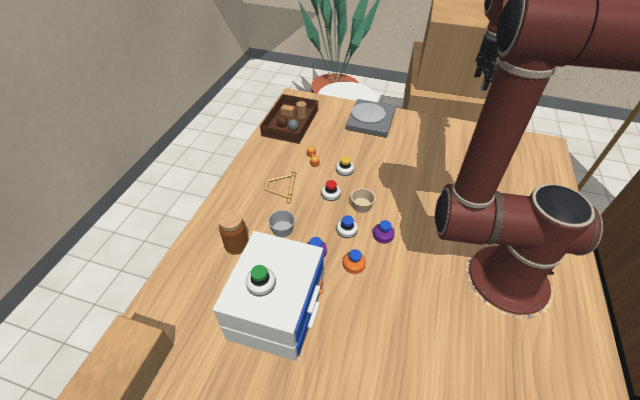

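Top view: candidates with blue heads are at (328,250) with a white base, (287,226) and (334,294) purple, and (284,270) orange. The one with the white puck at (328,250) fits. Yellow is at (428,221), red at (378,216), and green on the drawers at (184,189). I'll confirm this in a crop.

```bash
cat > h.py <<'E'
import numpy as np,cv2
from station import ctrl
from scipy.spatial.transform import Rotation as R
def ray(n,uv,z,pose=None):
    p=ctrl.camera_params(n)
    K=np.array([[p['fx'],0,p['cx']],[0,p['fy'],p['cy']],[0,0,1]])
    x,y=cv2.undistortPoints(np.array([[uv]],float),K,p['D'])[0,0]
    T=p['pose'] if pose is None else pose@p['T_tool_cam']
    d=T[:3,:3]@[x,-y,-1];o=T[:3,3]
    return o+d*(z-o[2])/d[2]
def tool():
    o=ctrl.get_obs();T=np.eye(4);T[:3,:3]=R.from_rotvec(o['tool_rot']).as_matrix();T[:3,3]=o['tool_pos'];return T
E
python3 - <<'E'
import cv2,numpy as np
from h import *
a=cv2.imread('pics/top0.png')
c=cv2.resize(a[195:305,270:450],None,fx=4,fy=4,interpolation=2)
g=cv2.resize(a[150:260,145:260],None,fx=2,fy=2,interpolation=2)
cv2.imwrite('pics/c1.png',c)
s=cv2.imread('pics/side0.png')
# head centroids by colour in hsv
def cen(im,name,box):
    u0,u1,v0,v1=box;h=cv2.cvtColor(im[v0:v1,u0:u1],cv2.COLOR_BGR2HSV)
    lo,hi={'y':((18,130,80),(32,255,255)),'b':((105,170,60),(120,255,255)),'g':((55,150,40),(80,255,255)),'r':((0,190,90),(6,255,255))}[name]
    m=cv2.inRange(h,lo,hi);n,l,st,c=cv2.connectedComponentsWithStats(m)
    i=1+np.argmax(st[1:,4]);return c[i]+[u0,v0],st[i]
for k,bt,bs,z in (('y',(413,442,208,235),(335,357,152,178),.045),('b',(314,342,238,264),(336,360,212,238),.045),('r',(364,392,203,229),(320,342,178,202),.045),('g',(170,200,175,206),(245,275,260,296),.205)):
    for n,im,b in (('top',a,bt),('side',s,bs)):
        c,st=cen(im,k,b);print(k,n,c.round(1),st,ray(n,c,z).round(4))
E
```

```text
y top [428.5 220. ] [  9   6  14  14 150] [ 0.5464 -0.2897  0.045 ]
y side [345.1 160.2] [ 6  4 10  9 75] [ 0.5484 -0.2924  0.045 ]
b top [327.3 250.2] [  7   6  14  13 136] [ 0.4714 -0.0293  0.045 ]
b side [347.3 220.9] [ 7  4 10 11 90] [ 0.4735 -0.0287  0.045 ]
r top [377.8 215.1] [  8   7  12  12 104] [ 0.5603 -0.1596  0.045 ]
r side [331.1 183.8] [ 7  3  9  8 36] [ 0.5627 -0.1649  0.045 ]Traceback (most recent call last):
  File "<stdin>", line 16, in <module>
  File "<stdin>", line 13, in cen
    return _wrapfunc(a, 'argmax', axis=axis, out=out, **kwds)
    return bound(*args, **kwds)
ValueError: attempt to get argmax of an empty sequence
```

View pics/c1.png

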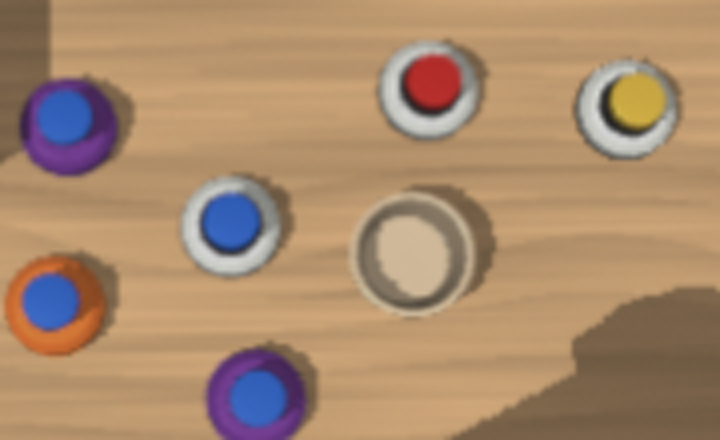

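Confirmed: the white-based blue button is at crop (231,222), i.e. top image (328,250). Both cameras agree within 3 mm for yellow and blue.

```bash
cat >> h.py <<'E'
def go(target):
    T=tool();print('d_tool mm',(T[:3,:3].T@(np.array(target)-T[:3,3])*1000).round(1))
E
python3 - <<'E'
from h import *
print(ray('top',(183.5,188.5),.21),ray('side',(260,272),.21))
print(tool().round(3)); go((.547,-.291,.12))
E
```

```text
[0.59275133 0.29676635 0.21      ] [0.59246905 0.30004712 0.21      ]
[[-0.967 -0.     0.255  0.159]
 [-0.255  0.002 -0.967 -0.604]
 [-0.    -1.    -0.002  0.23 ]
 [ 0.     0.     0.     1.   ]]
d_tool mm [-454.6  110.7 -203.4]
```

Call:
jog_arm(
  moves=[
    [-38,9,-17,0,0,0],
    [-38,9,-17,0,0,0],
    [-38,9,-17,0,0,0],
    [-38,9,-17,0,0,0],
    [-38,9,-17,0,0,0],
    [-38,9,-17,0,0,0],
    [-38,9,-17,0,0,0],
    [-38,9,-17,0,0,0],
    [-38,9,-17,0,0,0],
    [-38,9,-17,0,0,0],
    [-38,9,-17,0,0,0],
    [-37,12,-16,0,0,0],
  ],
  grip=0,
)

```text
t: 1.3
tool_pos: [0.5488, -0.2906, 0.1199]
tool_rot: [-0.27, 2.084, -2.084]
contact_force: [-0.8, -0.4, -1.0]
opening: -0.0001
```

```bash
python3 - <<'E'
from h import *
T=tool();im=ctrl.get_image('wrist')[:,:,::-1];cv2.imwrite('pics/w1.png',im)
print(T.round(4),ctrl.get_obs()['opening'],ctrl.get_obs()['contact_force'].round(2))
h=cv2.cvtColor(np.ascontiguousarray(im),cv2.COLOR_BGR2HSV);m=cv2.inRange(h,(20,130,80),(32,255,255))
n,l,st,c=cv2.connectedComponentsWithStats(m)
for i in range(1,n):
    if st[i,4]>200: print(st[i],c[i],ray('wrist',c[i],.052,T))
go((.547,-.291,.06))
E
```

```text
[[-9.669e-01  2.000e-04  2.552e-01  5.488e-01]
 [-2.552e-01 -1.000e-04 -9.669e-01 -2.906e-01]
 [-1.000e-04 -1.000e+00  2.000e-04  1.199e-01]
 [ 0.000e+00  0.000e+00  0.000e+00  1.000e+00]] -8.014359371512263e-05 [-0.49  4.15 -0.77]
[410  29  26  28 585] [422.5025641   42.44615385] [ 0.68101054 -0.3269927   0.052     ]
[339  52  26  27 552] [351.73188406  65.07065217] [ 0.65475434 -0.28431949  0.052     ]
[ 299  183   43   43 1450] [320.01241379 203.53172414] [ 0.55067452 -0.28897136  0.052     ]
d_tool mm [ 5.5 57.3  3.9]
```

View pics/w1.png

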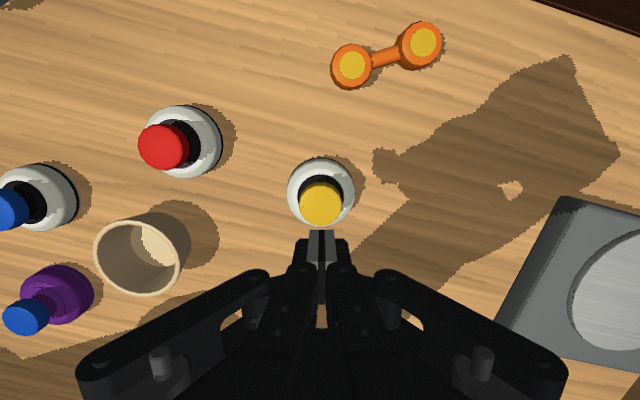

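The wrist view shows the yellow head at (320,204), straight ahead of the shut fingertips at (320,235). That puts it at (0.550,-0.289), within about 4 mm of the top and side fixes. The TCP is over it, so I descend, then press slowly.

Call:
jog_arm(
  moves=[
    [0,20,0,0,0,0],
    [0,20,0,0,0,0],
    [0,16,0,0,0,0],
    [0,6,0,0,0,0],
    [0,2,0,0,0,0],
    [0,2,0,0,0,0],
    [0,2,0,0,0,0],
    [0,2,0,0,0,0],
    [0,2,0,0,0,0],
    [0,2,0,0,0,0],
    [0,2,0,0,0,0],
    [0,2,0,0,0,0],
  ],
)

```text
t: 2.55
tool_pos: [0.5481, -0.2925, 0.0428]
tool_rot: [-0.269, 2.082, -2.085]
contact_force: [0.6, -1.9, 1.8]
opening: -0.0
```

Call:
jog_arm(
  moves=[
    [0,2,0,0,0,0],
    [0,2,0,0,0,0],
    [0,2,0,0,0,0],
    [0,1,0,0,0,0],
    [0,1,0,0,0,0],
    [0,0,0,0,0,0],
    [0,0,0,0,0,0],
    [0,0,0,0,0,0],
  ],
)

```text
t: 3.35
tool_pos: [0.5478, -0.2922, 0.0346]
tool_rot: [-0.27, 2.083, -2.084]
contact_force: [0.2, -1.5, 2.7]
opening: 0.0002
```

Call:
jog_arm(
  moves=[
    [0,1,0,0,0,0],
    [0,0,0,0,0,0],
    [0,0,0,0,0,0],
    [0,-5,0,0,0,0],
    [0,-15,0,0,0,0],
    [0,-30,0,0,0,0],
    [0,-37,0,0,0,0],
    [0,0,0,0,0,0],
  ],
)

```text
t: 4.15
tool_pos: [0.5501, -0.2936, 0.1271]
tool_rot: [-0.263, 2.075, -2.087]
contact_force: [0.5, 0.3, 0.9]
opening: 0.0001
```

```bash
python3 - <<'E'
from h import *
T=tool();im=ctrl.get_image('wrist')[:,:,::-1]
print(T.round(4)[:3,3],ctrl.get_obs()['contact_force'].round(2))
cv2.imwrite('pics/w2.png',cv2.resize(im[80:260,100:400],None,fx=2,fy=2))
h=cv2.cvtColor(np.ascontiguousarray(im),cv2.COLOR_BGR2HSV);m=cv2.inRange(h,(20,130,80),(32,255,255))
n,l,st,c=cv2.connectedComponentsWithStats(m)
for i in range(1,n):
    if st[i,4]>200: print(st[i],c[i],*(ray('wrist',c[i],z,T).round(4) for z in(.042,.052)))
go((.4725,-.029,.12))
E
```

```text
[ 0.5501 -0.2936  0.1271] [-1.13  0.71 -0.91]
[402  33  25  27 535] [413.83364486  46.28411215] [ 0.6841 -0.3298  0.042 ] [ 0.6813 -0.3274  0.052 ]
[334  55  25  27 518] [345.95366795  67.9980695 ] [ 0.6566 -0.2851  0.042 ] [ 0.655  -0.2846  0.052 ]
[ 296  179   41   40 1266] [315.71800948 198.36729858] [ 0.5505 -0.289   0.042 ] [ 0.5536 -0.2883  0.052 ]
d_tool mm [   6.5    3.2 -274.5]
```

View pics/w2.png

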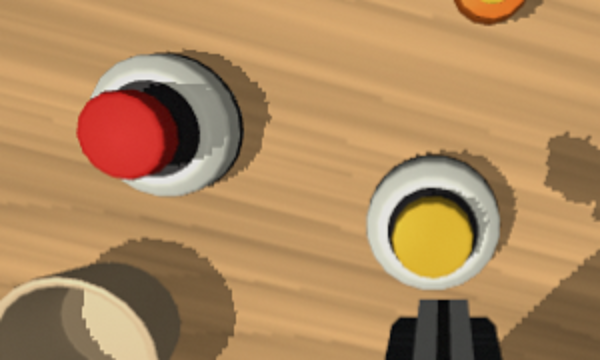

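The yellow head at crop (432,237) now sits close to its puck. Its ray at z=0.042 meets the same spot as before the press, so it is 10 mm lower and fully down; red is still up. On to blue.

Call:
jog_arm(
  moves=[
    [1,0,-30,0,0,0],
    [1,0,-35,0,0,0],
    [1,0,-35,0,0,0],
    [1,0,-35,0,0,0],
    [1,0,-35,0,0,0],
    [1,0,-35,0,0,0],
    [1,0,-35,0,0,0],
    [0,0,-34,0,0,0],
    [0,0,0,0,0,0],
    [0,0,0,0,0,0],
  ],
)

```text
t: 5.2
tool_pos: [0.4698, -0.0283, 0.1192]
tool_rot: [-0.274, 2.085, -2.084]
contact_force: [-0.1, -0.8, 0.0]
opening: 0.0001
```

```bash
python3 - <<'E'
from h import *
T=tool();im=ctrl.get_image('wrist')[:,:,::-1]
print(T.round(4)[:3,3],ctrl.get_obs()['contact_force'].round(2))
cv2.imwrite('pics/w3.png',im)
h=cv2.cvtColor(np.ascontiguousarray(im),cv2.COLOR_BGR2HSV);m=cv2.inRange(h,(105,170,60),(120,255,255))
n,l,st,c=cv2.connectedComponentsWithStats(m)
for i in range(1,n):
    if st[i,4]>200: print(st[i],c[i],*(ray('wrist',c[i],z,T).round(4) for z in(.042,.052)))
go((.4725,-.029,.052))
E
```

```text
[ 0.4698 -0.0283  0.1192] [-0.55 -0.41  0.87]
[ 180   54   53   52 2149] [206.09167054  79.64681247] [0.5401 0.0788 0.042 ] [0.5401 0.0747 0.052 ]
[ 27 111  76   5 211] [ 61.74881517 112.99526066] [0.4881 0.184  0.042 ] [0.4905 0.1752 0.052 ]
[ 301  178   44   43 1460] [322.41164384 198.6109589 ] [ 0.4731 -0.0282  0.042 ] [ 0.4762 -0.0273  0.052 ]
[ 154  201   47   41 1482] [177.36977058 220.71052632] [0.4218 0.0866 0.042 ] [0.4273 0.0822 0.052 ]
d_tool mm [-2.2 67.5  0.7]
```

View pics/w3.png

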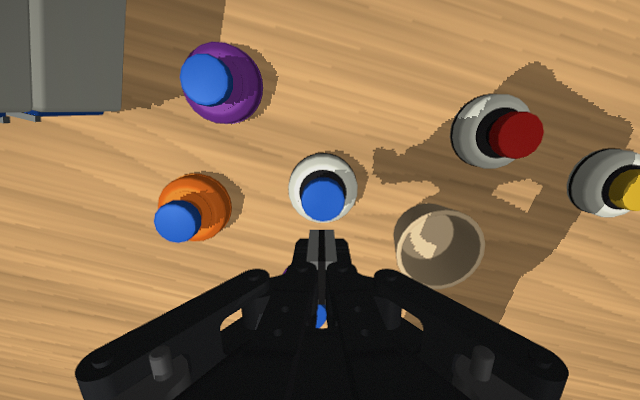

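The blue head on the white puck is at (322,199), giving about (0.475,-0.028). I shift tool x by -4 mm, then press the same way. Neighbouring ramekin and buttons are clear of the narrow shut fingers.

Call:
jog_arm(
  moves=[
    [-4,20,0,0,0,0],
    [0,20,0,0,0,0],
    [0,16,0,0,0,0],
    [0,6,0,0,0,0],
    [0,2,0,0,0,0],
    [0,2,0,0,0,0],
    [0,2,0,0,0,0],
    [0,2,0,0,0,0],
    [0,2,0,0,0,0],
    [0,2,0,0,0,0],
    [0,2,0,0,0,0],
    [0,2,0,0,0,0],
  ],
)

```text
t: 6.45
tool_pos: [0.4754, -0.028, 0.0426]
tool_rot: [-0.269, 2.083, -2.084]
contact_force: [-0.4, -1.5, 2.5]
opening: -0.0002
```

Call:
jog_arm(
  moves=[
    [0,2,0,0,0,0],
    [0,2,0,0,0,0],
    [0,2,0,0,0,0],
    [0,1,0,0,0,0],
    [0,1,0,0,0,0],
    [0,1,0,0,0,0],
    [0,0,0,0,0,0],
    [0,0,0,0,0,0],
    [0,0,0,0,0,0],
  ],
)

```text
t: 7.35
tool_pos: [0.475, -0.0279, 0.0335]
tool_rot: [-0.269, 2.084, -2.084]
contact_force: [2.7, -0.1, 3.6]
opening: 0.0
```

Call:
jog_arm(
  moves=[
    [0,-5,0,0,0,0],
    [0,-15,0,0,0,0],
    [0,-30,0,0,0,0],
    [0,-37,0,0,0,0],
    [0,0,0,0,0,0],
  ],
)

```text
t: 7.85
tool_pos: [0.4771, -0.0283, 0.1251]
tool_rot: [-0.263, 2.079, -2.083]
contact_force: [0.6, -0.4, -0.3]
opening: 0.0002
```

```bash
python3 - <<'E'
from h import *
T=tool();im=ctrl.get_image('wrist')[:,:,::-1]
print(T.round(4)[:3,3],ctrl.get_obs()['contact_force'].round(2))
cv2.imwrite('pics/w4.png',cv2.resize(im[80:260,200:500],None,fx=2,fy=2))
h=cv2.cvtColor(np.ascontiguousarray(im),cv2.COLOR_BGR2HSV);m=cv2.inRange(h,(105,170,60),(120,255,255))
n,l,st,c=cv2.connectedComponentsWithStats(m)
for i in range(1,n):
    if st[i,4]>200: print(st[i],c[i],*(ray('wrist',c[i],z,T).round(4) for z in(.042,.052)))
go((.594,.299,.29))
E
```

```text
[ 0.4771 -0.0283  0.1251] [-0.3   0.89 -0.31]
[ 183   68   50   49 1944] [207.44341564  91.75360082] [0.5399 0.0788 0.042 ] [0.5402 0.0749 0.052 ]
[ 300  182   41   40 1271] [319.91502754 201.55389457] [ 0.4763 -0.0274  0.042 ] [ 0.4795 -0.0266  0.052 ]
[ 157  208   45   40 1394] [179.28407461 226.98852224] [0.4217 0.0865 0.042 ] [0.4273 0.0822 0.052 ]
d_tool mm [-198.3 -167.4 -285.8]
```

View pics/w4.png

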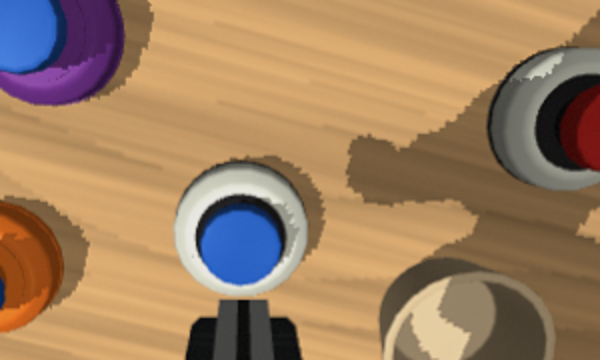

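The blue head at crop (240,245) is low on its puck, with the ray fit at z=0.042, so it is down. Now I rise clear of the drawers and then cross to green.

Call:
jog_arm(
  moves=[
    [0,-42,0,0,0,0],
    [0,-42,0,0,0,0],
    [0,-42,0,0,0,0],
    [0,-42,0,0,0,0],
    [-25,0,-36,0,0,0],
    [-25,0,-36,0,0,0],
    [-25,0,-36,0,0,0],
    [-25,0,-36,0,0,0],
    [-25,0,-36,0,0,0],
    [-25,0,-36,0,0,0],
    [-25,0,-36,0,0,0],
    [-23,0,-34,0,0,0],
  ],
)

```text
t: 9.1
tool_pos: [0.5924, 0.3007, 0.285]
tool_rot: [-0.277, 2.085, -2.087]
contact_force: [1.0, -0.8, -0.3]
opening: -0.0
```

Call:
jog_arm(
  moves=[
    [0,0,0,0,0,0],
    [0,0,0,0,0,0],
  ],
)

```text
t: 9.3
tool_pos: [0.5922, 0.2994, 0.2851]
tool_rot: [-0.278, 2.084, -2.087]
contact_force: [0.1, -0.5, 0.1]
opening: 0.0
```

```bash
python3 - <<'E'
from h import *
T=tool();im=ctrl.get_image('wrist')[:,:,::-1]
print(T.round(4)[:3,3],ctrl.get_obs()['contact_force'].round(2))
cv2.imwrite('pics/w5.png',im)
h=cv2.cvtColor(np.ascontiguousarray(im),cv2.COLOR_BGR2HSV);m=cv2.inRange(h,(45,120,30),(85,255,255))
n,l,st,c=cv2.connectedComponentsWithStats(m)
for i in range(1,n):
    if st[i,4]>200: print(st[i],c[i],*(ray('wrist',c[i],z,T).round(4) for z in(.202,.212)))
go((.594,.299,.212))
E
```

```text
[0.5922 0.2994 0.2851] [-0.08  0.53 -0.89]
[   0   17   42  102 1597] [21.69067001 68.49092048] [0.6349 0.5465 0.202 ] [0.6362 0.5364 0.212 ]
[ 299  174   43   43 1425] [320.43508772 195.26526316] [0.5959 0.3012 0.202 ] [0.599 0.302 0.212]
d_tool mm [-2.  73.9  0. ]
```

View pics/w5.png

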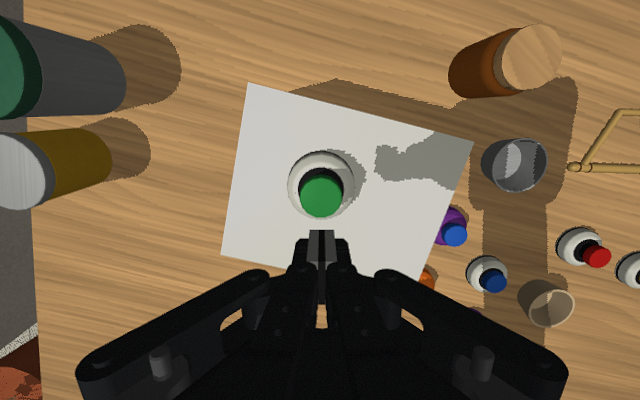

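The green head is at (320,195), giving about (0.597,0.301) on top of the drawers, in agreement with top and side within 4 mm. I shift tool x by -5 mm and descend.

Call:
jog_arm(
  moves=[
    [-5,20,0,0,0,0],
    [0,20,0,0,0,0],
    [0,16,0,0,0,0],
    [0,10,0,0,0,0],
    [0,3,0,0,0,0],
    [0,2,0,0,0,0],
    [0,2,0,0,0,0],
    [0,2,0,0,0,0],
    [0,2,0,0,0,0],
    [0,2,0,0,0,0],
    [0,2,0,0,0,0],
    [0,0,0,0,0,0],
  ],
)

```text
t: 10.55
tool_pos: [0.5984, 0.3006, 0.2075]
tool_rot: [-0.269, 2.084, -2.083]
contact_force: [0.8, 1.0, 1.6]
opening: -0.0001
```

Call:
jog_arm(
  moves=[
    [0,2,0,0,0,0],
    [0,2,0,0,0,0],
    [0,2,0,0,0,0],
    [0,2,0,0,0,0],
    [0,2,0,0,0,0],
    [0,2,0,0,0,0],
    [0,1,0,0,0,0],
    [0,1,0,0,0,0],
    [0,0,0,0,0,0],
    [0,0,0,0,0,0],
    [0,0,0,0,0,0],
  ],
)

```text
t: 11.65
tool_pos: [0.5984, 0.3006, 0.1937]
tool_rot: [-0.269, 2.084, -2.083]
contact_force: [2.4, 1.6, 3.7]
opening: -0.0001
```

Call:
jog_arm(
  moves=[
    [0,-5,0,0,0,0],
    [0,-15,0,0,0,0],
    [0,-30,0,0,0,0],
    [0,-37,0,0,0,0],
    [0,0,0,0,0,0],
    [0,0,0,0,0,0],
  ],
)

```text
t: 12.25
tool_pos: [0.5983, 0.3004, 0.282]
tool_rot: [-0.269, 2.083, -2.083]
contact_force: [-0.5, -0.4, -0.0]
opening: 0.0
```

```bash
python3 - <<'E'
from h import *
T=tool();im=ctrl.get_image('wrist')[:,:,::-1]
print(T.round(4)[:3,3],ctrl.get_obs()['contact_force'].round(2))
h=cv2.cvtColor(np.ascontiguousarray(im),cv2.COLOR_BGR2HSV);m=cv2.inRange(h,(45,120,30),(85,255,255))
n,l,st,c=cv2.connectedComponentsWithStats(m)
for i in range(1,n):
    if st[i,4]>200: print(st[i],c[i],*(ray('wrist',c[i],z,T).round(4) for z in(.202,.212)))
a=cv2.resize(im[80:260,200:440],None,fx=1.5,fy=1.5)
b=cv2.resize(ctrl.get_image('side')[100:300,210:410,::-1],(400,400))
b2=np.zeros((400,760,3),np.uint8);b2[:,:400]=b;b2[:270,400:]=a
cv2.imwrite('pics/w6.png',b2)
E
```

```text
[0.5983 0.3004 0.282 ] [-0.54 -0.32 -0.52]
[   0   25   42  102 1568] [21.65497449 77.21556122] [0.6357 0.5458 0.202 ] [0.6373 0.5356 0.212 ]
[ 299  180   42   41 1337] [319.83620045 200.2131638 ] [0.5991 0.302  0.202 ] [0.6023 0.3028 0.212 ]
```

View pics/w6.png

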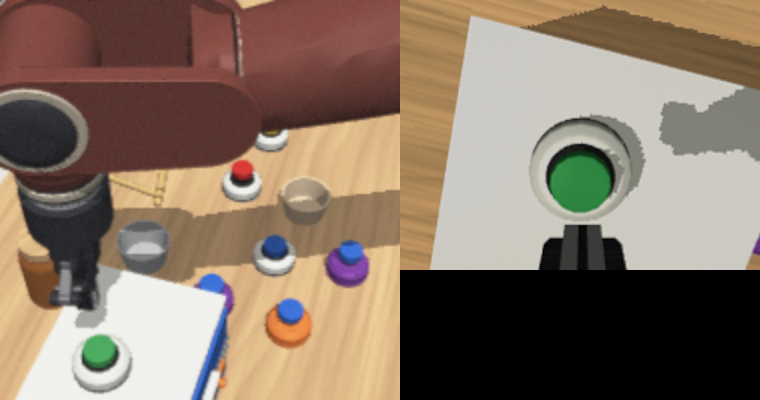

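Green is down: the head sits low at crop (582,182), and the ray at z=0.202 matches the earlier one at 0.212. The 3.7 N at 18 mm also fits the stem at its stop. The side view shows red up and blue low. The tool is 80 mm clear, so I hand in.

```bash
python3 -c "
from station import ctrl
print(ctrl.finish_job(), ctrl.get_obs()['t'])"
```

```text
the job is handed in; nothing more can be done
the job is handed in; nothing more can be done
```

I pressed the yellow button, then the white-based blue one, then the green one on the drawers, using the shut fingertips, and handed the job in about 12 s into the run.

- **Pressed buttons:** I pressed each about 17 to 18 mm, with 3 to 4 N read at the wrist. After each press, the wrist picture showed the head standing about 10 mm lower, in the same place to within about 3 mm.
- **Everything else:** the last side view shows red still up, and the tool was about 80 mm clear of green. The cup and ramekin looked in place there. I did not check the rattle, swing, jar and latch separately, but the tool never came near them.
- **Disagreement:** the camera positions for the buttons differed by up to about 4 mm. I took a middle value, which stayed well within each 36 mm head.

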